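Seat the pump cover in its keyed jig and latch it

TASK

Load the pump cover into the holding jig: slide it along the plate into the round nest and turn it by pushing on its spout until the notch in its rim drops over the brass key and the cover sits flat on the nest floor. Then swing the red latch over the cover's rim as far as it goes. Leave the teal dropper bottle and the beige vacuum capsule beside the jig where they are.

Things in the scene. Friction and masses are not known exactly. Their poses are not given: they have to be found in the camera images.
- jig: Aluminium jig plate fixed to the bench, top 18 mm above the bench. Origin: under the centre of its round nest, at bench height. +x: loading direction, from the loading end to the nest; +y: away from the robot, to the latch's side. It spans x -250..85, y -110..125 mm
- nest (a point): Centre of the nest's floor, 6 mm above the bench; axes as the jig's. The nest is a round bore in the plate, 128 mm in diameter and 12 mm deep
- key (a point): Top of the brass key in the nest, 60 mm from the nest's centre towards the loading end (jig -x). It stands 10 mm out of the bore's wall, is 12 mm wide and 8 mm high, its top 4 mm below the plate's top. A cover slid in at a wrong angle rides up on it by 8 mm at this side
- cover: Loose cast aluminium pump cover, 0.5 kg: round flange 124 mm across, 14 mm thick, sloping dome (66 mm wide at its foot, top 42 mm above the underside), spout along +x. Origin: centre of the underside, z up. Starts flat on the loading end, wrongly turned. Seated, its +x stands 30 degrees anticlockwise (from above) of the jig's +x and the key stops it turning
- spout (a point): Point on the spout's axis 52 mm from the cover's axis, 30 mm above the underside. The spout is a level radial tube 24 mm thick, ending 62 mm from the cover's axis, with a thin web down to the flange
- notch (a point): Middle of the notch in the flange's rim, on its top face, 57 mm from the cover's axis, 150 degrees anticlockwise (from above) of the spout. It goes right through the flange, 11 mm deep, 16 to 19 mm wide (about 2 mm of play each side of the key)
- latch (a joint): Angle of the red swing latch about its upright post, rad: 0 swung away from the nest, 2.0 at its stop, tip over the cover's rim; grows clockwise from above; stays where left (friction 0.05 N m). Arm 67 mm long, 18 mm wide, 22 to 30 mm above the bench: passes 2 mm over a seated flange, runs against one that rides on the key
- latch_pivot (a point): Axis of the latch's post at the arm's underside, 22 mm above the bench, at jig x -40, y 88 mm; axes as the jig's. At joint value q the latch points to (50 degrees - q), counted anticlockwise from the jig's +x. The post ends 38 mm above the bench
- latch_knob (a point): Middle of the black upright knob on the latch, 42 mm from the post's axis, 46 mm above the bench; the knob is 16 mm thick, its top 57 mm above the bench
- dropper: Teal dropper bottle with a green cap, loose, 34 mm in diameter, 82 mm tall, stands to the right of the jig; origin at the centre of its base. Leave it alone
- capsule: Beige vacuum capsule (round part with a spring on top), loose, 61 mm wide, 49 mm tall, stands to the right of the jig; origin at the centre of its underside. Leave it alone
- loading_end (a point): Point on the plate's top, 165 mm from the nest's centre (jig x -165). Two steel guide rails, 9 mm high, lie on the plate left and right of it; they funnel from 192 mm apart at jig x -240 to 133 mm apart at x -105 and run on so to x -68 mm

How it is judged:
On the way, in this order (a step that is already met when the one before it is completed fails the run):
1. the cover sits flat in the nest with its notch over the key (horizontal distance between cover and nest below 0.005 m and z of cover in the frame of nest below 0.002 m and angle between cover's own z axis and vertical below 0.02 rad and horizontal distance between notch and key below 0.01 m), for 0.2 s.
2. the latch is swung over the cover's rim to its stop (value of joint latch above 1.85 rad), for 0.2 s.
At the end, for the whole second after the job is handed in: The cover lies flat (within 0.02 rad) on the nest's floor (within 2 mm), centred within 5 mm, its notch over the key (within 10 mm in plan, which the key's fit assures), at rest, and the latch stands within 0.15 rad of its stop over the cover's rim (all of step 1 and value of joint latch above 1.85 rad and linear speed of cover below 0.01 m/s); the robot touches nothing.
It fails at once if the dropper bottle or the capsule is knocked over or shifted by more than 3 cm (distance of any of dropper, capsule from where it was at the start of the episode above 0.03 m or angle between any of dropper, capsule's own z axis and vertical above 0.5 rad).
It also fails if it takes over 58 s, if anything falls off the work surface, if the arm or the gripper's body presses on something with over 40 N, if the wrist force passes 120 N, or if a joint passes its speed limit or range.

ROBOT

A 7-joint arm with a two-finger parallel gripper is mounted at the origin on a cart in front of the work surface, level with it; the furniture and walls round the work are solid. World frame = base frame: x ahead of the robot, y to its left, z up, the work surface at z = 0. Lengths are in m, angles in rad, forces in N, time in s.
With the tool pointing down it reaches from about 0.425 to 0.925 m from the base axis. Payload 6.8 kg.
Tool frame: the origin (TCP) lies midway between the tips of the shut fingers; the grasp point (between the pads) lies 19 mm behind it; z points along the fingers, y is the line along which they close (so a half turn about z gives the same grasp; the last joint's range is limited). The gripper opens to 85 mm and grips with 20 to 120 N. Pads are 22 mm wide; open, the fingers measure 114 mm over their backs; the gripper's body (76 mm by 85 mm) begins 54 mm behind the grasp point. The pads swing forward as they close: fully open they stand 13 mm farther back than shut.
Start: joints at [-1.447, 0.477, 0.022, 1.555, -0.011, 1.109, -0.083], TCP at [0.155, 0.657, 0.209] pointing down, gripper open.
Joint ranges: [-2.96, 2.96], [-0.34, 2.1], [-1.41, 1.46], [0.24, 2.44], [-1.37, 4.51], [0.17, 1.92], [-2.96, 2.96]. Speed limits (rad/s): [2.39, 2.39, 3.14, 3.14, 3.14, 3.14, 3.14].

INTERFACE

Orientations are given as a unit quaternion [w, x, y, z].
In Python, from station import bot, eyes, ticket gives the robot as it stands.
- The arm moves only by the shell command python3 -m crank 'ROWS' [FORCE]. ROWS is text: rows parted by semicolons, each of 7 numbers parted by spaces: the shift along the tool's x, y, z in units of 0.5 m (1.0 is 0.5 m), then the turn, a rotation vector about the tool's x, y, z in units of 180 degrees (1.0 is 180 degrees), then the closure, from 0 (fully open) to 1 (shut). A call has 1 to 20 rows; each row is the pose to reach, as a shift and turn from the pose commanded when the call began, along the tool's axes at that moment, turning the shorter way round; what a row does not reach only later rows make up. A row lasts 1/10 s, in which the tool goes at most 50 mm and 8.59 degrees, less where a joint would pass 70% of its speed; a pose out of reach is approached as far as the arm can. A call with a number of a shift or a turn outside -1 to 1 is refused whole. A call with a gripper value outside its range is refused whole. The fingers move at their own pace and stop on an object; FORCE is the grip in N (left out, the last holds). Time passes only in rows, so rows that repeat a pose let the fingers close. It gives the time, the measured TCP pose, the force, the opening and the grip force at its end, in the units of the state.
- bot.get_obs(): the state, without advancing time (a new reading comes with each control period).
- eyes.read_camera(name): name is "scene" or "side" or "wrist"; returns a dict with "image" (384x512x3 uint8, red, green, blue), "K" (3x3 intrinsics, pixels), "R" (3x3) and "t" (3): a world point X has camera coordinates R X + t. Camera axes: x right, y down, z forward; pixel columns grow to the right and rows downward; lengths in m; the calibration is good to about 2 mm. A picture is of the moment at which its call begins. There is no depth.
- ticket.hand_in(): hands the job in; it is judged then, once.
The state is a dict: "t": time; "q": joint angles; "joint_vel": joint speeds; "joint_torque": joint torques, N m; "eef_pos": TCP position; "tool_rot": TCP orientation; "contact_force": force on the tool from outside, world axes, zero at the start; "torque": the same for the moment, N m; "gripper_width": opening from 0.0 (shut) to 1.0 (fully open); "grasp_force": force on a finger pad.
Only numpy, scipy, OpenCV 4.12 (cv2) and the standard library are available. Lean on these libraries where they do the work, as an engineer would, in place of code of your own. Each camera call takes 0.05 s, during which the arm holds its last target. There are 200 camera calls.

## Working session

There is one attempt and no reset: what is moved stays moved. The work goes in short steps, Python scripts to look and compute and a shell command to move; the robot and the scene stay as the last step left them, time stands still between calls to the robot, and variables do not carry over. Pictures are saved under pics/ and viewed, at most 10 in all, crops included, and the job is handed in when it is done.

```bash
ls; mkdir -p pics; python3 - <<'E'
from station import bot,eyes
import cv2,numpy as np
o=bot.get_obs();print({k:np.round(v,3) for k,v in o.items()})
ims=[]
for n in("scene","side"):
    c=eyes.read_camera(n);cv2.imwrite(f"pics/{n}0.png",c["image"][:,:,::-1]);print(n,c["K"].tolist(),np.round(c["R"],4).tolist(),c["t"])
    np.savez(f"{n}0.npz",**c)
E
```

```text
pics
{'t': np.float64(0.0), 'q': array([-1.447,  0.478,  0.022,  1.556, -0.011,  1.109, -0.083]), 'joint_vel': array([ 0.   ,  0.   , -0.   ,  0.001, -0.001, -0.   , -0.   ]), 'joint_torque': array([ 1.0000e-03, -5.9644e+01,  1.6090e+00, -2.8120e+01,  1.2000e-02,
        9.0000e-03,  0.0000e+00]), 'eef_pos': array([0.155, 0.656, 0.208]), 'tool_rot': array([-0.   ,  0.116,  0.993, -0.001]), 'contact_force': array([-0.53 , -0.17 , -0.361]), 'torque': array([ 0.041, -0.002,  0.018]), 'grasp_force': np.float64(0.0), 'gripper_width': np.float64(1.002)}
scene [[490.521203282542, 0.0, 256.0516283011954], [0.0, 490.521203282542, 197.5745480225654], [0.0, 0.0, 1.0]] [[0.8592, -0.5116, -0.007], [-0.384, -0.6357, -0.6697], [0.3381, 0.5781, -0.7426]] [-0.5218298   0.18535652  1.08229213]
side [[462.77547788119904, 0.0, 248.6598481524156], [0.0, 462.77547788119904, 189.50643621333643], [0.0, 0.0, 1.0]] [[-0.9992, 0.0385, 0.0066], [0.0119, 0.4616, -0.887], [-0.0372, -0.8863, -0.4617]] [0.54740218 0.07929809 1.09747057]
```

View pics/scene0.png

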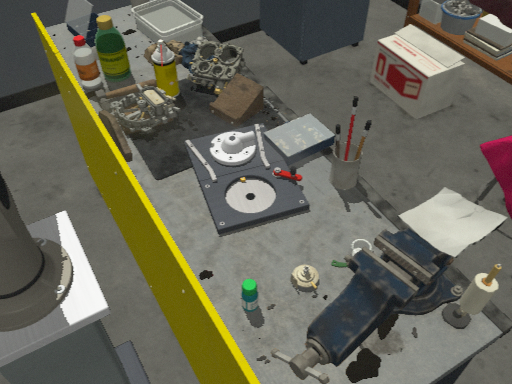

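View pics/side0.png

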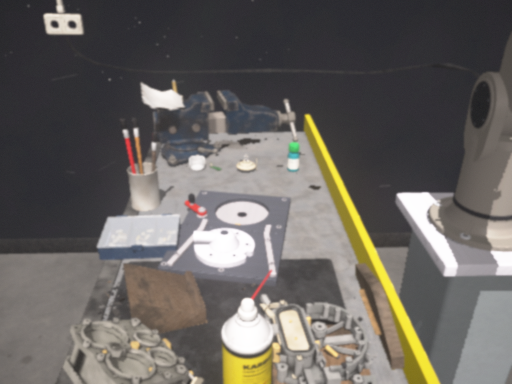

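The scene view shows the jig: nest disc at about (250,196), cover at about (234,148), red latch at about (285,174), bottle at (250,295) and capsule at (305,277). The side view confirms this. Next I'll zoom in to measure.

```bash
python3 - <<'E'
import cv2,numpy as np
a=cv2.imread("pics/scene0.png")[115:240,180:315];b=cv2.imread("pics/side0.png")[185:285,155:300]
f=lambda i,s:cv2.resize(i,None,fx=s,fy=s,interpolation=cv2.INTER_CUBIC)
a=f(a,4.4);cv2.imwrite("pics/crop_a.png",a);print(a.shape)
b=f(b,5);cv2.imwrite("pics/crop_b.png",b)
E
```

```text
(550, 594, 3)
```

View pics/crop_a.png

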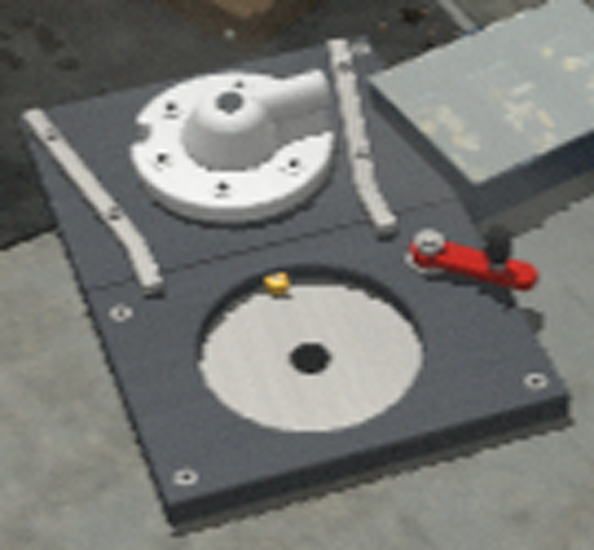

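```bash
cat > h.py <<'E'
import numpy as np,cv2
from scipy.optimize import least_squares
def proj(c,X):
    p=np.asarray(X)@np.asarray(c["R"]).T+c["t"]; p=p@np.asarray(c["K"]).T; return p[:,:2]/p[:,2:]
def ray(c,uv,z):
    d=np.linalg.solve(c["K"],[uv[0],uv[1],1.]);R=np.asarray(c["R"]);d=R.T@d;o=-R.T@c["t"];return o+d*(z-o[2])/d[2]
def place(p,L):
    c,s=np.cos(p[2]),np.sin(p[2]);L=np.atleast_2d(L).astype(float)
    return np.c_[p[0]+c*L[:,0]-s*L[:,1],p[1]+s*L[:,0]+c*L[:,1],L[:,2]]
E
python3 - <<'E'
from h import *
c=dict(np.load("scene0.npz"))
un=lambda l:(np.array(l)+.5)/4.4-.5+[180,115]
L=np.array([[-60,0,14],[-40,88,38],[0,0,6],[85,-110,18],[85,125,18],[-250,-110,18]])/1000
U=un([[279,276],[429,238],[310,358],[170,517],[567,397],[24,118]])
# pixel->place with z
r=least_squares(lambda p:(proj(c,place(p,L))-U).ravel(),[.6,0,-1.57],loss="soft_l1")
J=r.x;print("jig",J,np.round(r.fun.reshape(-1,2),1))
ct=ray(c,un([[231,101]])[0],.060);n=ray(c,un([[143,137]])[0],.032);sp=ray(c,un([[322,85]])[0],.06)
print(ct,n,sp)
for q in(ct,n,sp):
    d=q[:2]-J[:2];print("in jig",np.array([[np.cos(J[2]),np.sin(J[2])],[-np.sin(J[2]),np.cos(J[2])]])@d)
a=n-ct;print("notch dist, ang",np.hypot(*a[:2]),np.degrees(np.arctan2(a[1],a[0]))); a=sp-ct;print("spout",np.hypot(*a[:2]),np.degrees(np.arctan2(a[1],a[0])))
for nme,uv,z in(("drop",[249,284],.082),("caps",[306,272],.045)):print(nme,ray(c,uv,z))
E
```

```text
jig [ 0.561031   -0.04970629 -1.77065932] [[-0.2  1. ]
 [ 0.4  0.1]
 [ 0.3  0.6]
 [-0.6 -2. ]
 [ 1.2 -0.1]
 [-1.3 -0.6]]
[0.60267671 0.11618611 0.06      ] [0.55463262 0.14376941 0.032     ] [0.65737264 0.10031216 0.06      ]
in jig [-0.17085824  0.00788125]
in jig [-0.18835403 -0.04468272]
in jig [-0.16615934  0.06463993]
notch dist, ang 0.05539922130435618 150.1387994111446
spout 0.056952849863953096 -16.183878256565713
drop [ 0.40621003 -0.31142086  0.082     ]
caps [ 0.53583211 -0.3278283   0.045     ]
```

```bash
python3 -m crank '0 0 -0.3 0 0 0 0; 0 0 -0.3 0 0 0 0; 0 0 -0.3 0 0 0 0;-0.95 -0.95 -0.3 0 0 0 0;-0.95 -0.95 -0.3 0 0 0 0;-0.95 -0.95 -0.3 0 0 0 0;-0.95 -0.95 -0.3 0 0 0 0;-0.95 -0.95 -0.3 0 0 0 0;-0.95 -0.95 -0.3 0 0 0 0;-0.95 -0.95 -0.3 0 0 0 0;-0.95 -0.95 -0.3 0 0 0 0;-0.95 -0.95 -0.3 0 0 0 0;-0.95 -0.95 -0.3 0 0 0 0;-0.95 -0.95 -0.3 0 0 0 0;-0.95 -0.95 -0.3 0 0 0 0;-0.95 -0.95 -0.3 0 0 0 0;-0.95 -0.95 -0.3 0 0 0 0;-0.95 -0.95 -0.3 0 0 0 0;-0.95 -0.95 -0.3 0 0 0 0'
python3 - <<'E'
from station import bot,eyes
import cv2,numpy as np
o=bot.get_obs();print({k:np.round(o[k],3) for k in("t","q","eef_pos","tool_rot")})
c=eyes.read_camera("wrist");np.savez("w1.npz",**c);cv2.imwrite("pics/w1.png",cv2.resize(c["image"][:,:,::-1],(768,576),interpolation=cv2.INTER_CUBIC))
E
```

```text
t: 2.0
eef_pos: [0.5078, 0.0858, 0.3581]
tool_rot: [-0.001, 0.116, 0.993, -0.0]
contact_force: [-0.8, 1.3, -1.0]
gripper_width: 1.001
grasp_force: 0.0
{'t': np.float64(2.0), 'q': array([-0.754,  0.089,  0.51 ,  1.751, -0.045,  1.315,  1.105]), 'eef_pos': array([0.508, 0.086, 0.358]), 'tool_rot': array([-0.001,  0.116,  0.993, -0.   ])}
```

View pics/w1.png

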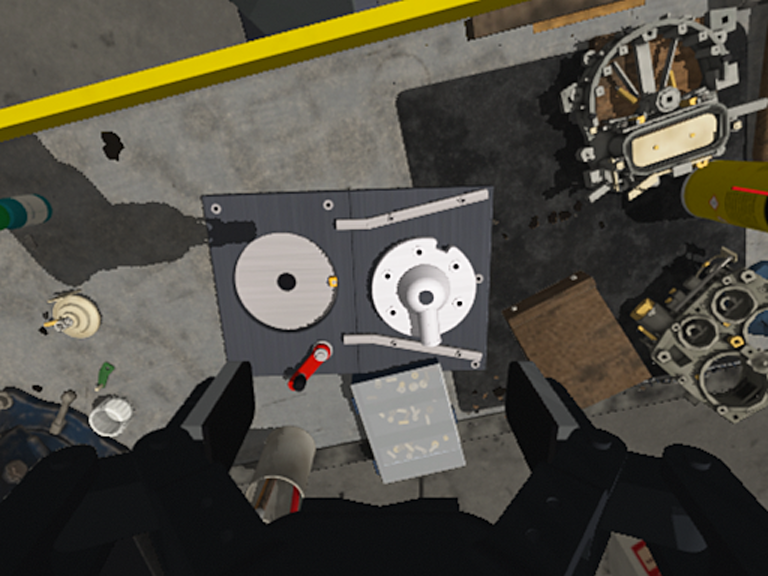

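The wrist view (1.5x) shows nest hole (287,281), key (333,282), post (323,349), knob (299,381), dome hole (426,297), notch (446,249), and spout end (431,345).

```bash
python3 - <<'E'
from h import *
c=dict(np.load("w1.npz"));s=dict(np.load("scene0.npz"))
un=lambda l:(np.array(l)+.5)/1.5-.5
L=np.array([[-60,0,14],[-40,88,38],[0,0,6],[85,-110,18],[85,125,18],[-250,-110,18],[-250,125,18]])/1000
U=un([[332,282],[323,349],[287,281],[203,196],[231,377],[494,187],[487,370]])
r=least_squares(lambda p:(proj(c,place(p,L))-U).ravel(),[.56,-.05,-1.77],loss="soft_l1")
J=r.x;print("jig",J,np.degrees(J[2]),np.round(r.fun.reshape(-1,2),1).tolist())
C=np.array([[0,0,60],[57*np.cos(np.radians(150)),57*np.sin(np.radians(150)),32],[62,0,58]])/1000
for cam,UC in((c,un([[426,297],[446,250],[430,346]])),(s,(np.array([[231,101],[143,137],[326,85]])+.5)/4.4-.5+[180,115])):
  r=least_squares(lambda p:(proj(cam,place(p,C))-UC).ravel(),[.6,.11,-.1])
  print("cover",r.x,np.degrees(r.x[2]),np.round(r.fun.reshape(-1,2),1).tolist())
d=r.x[:2]-J[:2];print([np.cos(J[2])*d[0]+np.sin(J[2])*d[1],-np.sin(J[2])*d[0]+np.cos(J[2])*d[1]])
print("knob",ray(c,un([299,381]),.057))
E
```

```text
jig [ 0.56383585 -0.04442975 -1.77027393] -101.42922500072797 [[2.0, -0.1], [-1.0, 4.7], [0.4, 0.3], [-0.5, -0.3], [-0.5, 0.3], [0.7, -0.9], [-0.3, -0.2]]
cover [ 0.60526133  0.11808581 -0.14198543] -8.135165859118924 [[0.3, 0.8], [0.1, -1.4], [-0.4, 0.7]]
cover [ 0.60056323  0.11154052 -0.13377604] -7.664802612578302 [[0.1, 1.3], [-0.2, -0.7], [0.0, -0.6]]
[np.float64(-0.1601552078986719), np.float64(0.0050924299701213364)]
knob [ 0.67509999 -0.05327629  0.057     ]
```

```bash
python3 -m crank '-0.274 0.116 0.4 0 0 -0.028 0;-0.274 0.116 0.4 0 0 -0.028 0;-0.274 0.116 0.4 0 0 -0.028 0;-0.274 0.116 0.4 0 0 -0.028 0;-0.274 0.116 0.4 0 0 -0.028 0;-0.274 0.116 0.5 0 0 -0.028 0;-0.274 0.116 0.55 0 0 -0.028 0;-0.274 0.116 0.6 0 0 -0.028 0;-0.274 0.116 0.6 0 0 -0.028 0'
python3 - <<'E'
from station import bot,eyes
import cv2,numpy as np
o=bot.get_obs();print({k:np.round(o[k],3) for k in("t","q","eef_pos","tool_rot")})
c=eyes.read_camera("wrist");np.savez("w2.npz",**c);cv2.imwrite("pics/w2.png",cv2.resize(c["image"][:,:,::-1],(768,576),interpolation=cv2.INTER_CUBIC))
E
```

```text
t: 2.95
eef_pos: [0.6511, 0.1128, 0.0543]
tool_rot: [-0.004, 0.07, 0.998, -0.001]
contact_force: [-1.0, 0.5, -0.2]
gripper_width: 0.998
grasp_force: 0.0
{'t': np.float64(2.95), 'q': array([-0.554,  0.66 ,  0.415,  1.724, -0.341,  0.838,  1.446]), 'eef_pos': array([0.651, 0.113, 0.054]), 'tool_rot': array([-0.004,  0.07 ,  0.998, -0.001])}
```

View pics/w2.png

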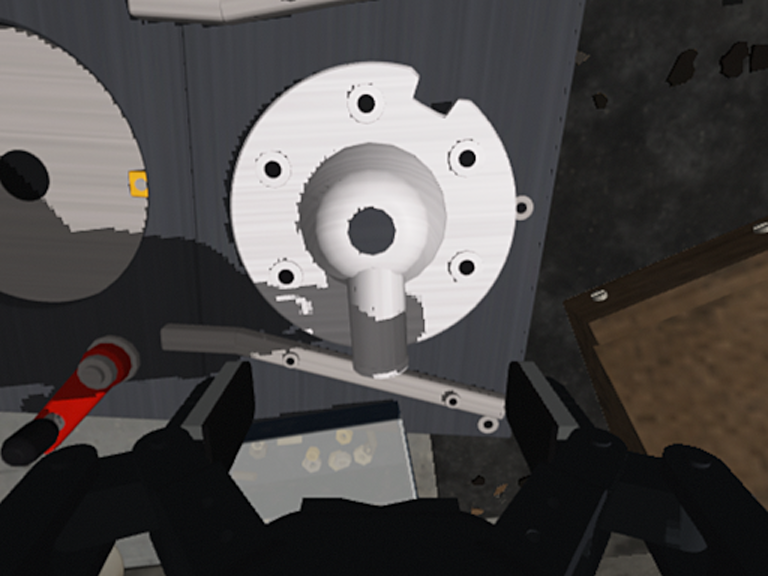

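The close wrist view shows dome hole (372,231), notch (436,92), spout end (381,370), nest hole (22,176), key (139,184), and post top (97,372). The spout sits between the fingers.

```bash
cat > fit2.py <<'E'
from h import *
def fit(f,j,cv,k=1.5):
    c=dict(np.load(f));un=lambda l:(np.array(l)+.5)/k-.5
    L=np.array([[-60,0,14],[-40,88,38],[0,0,6]])/1000
    r=least_squares(lambda p:(proj(c,place(p,L))-un(j)).ravel(),[.56,-.05,-1.77]);print("jig",r.x,np.degrees(r.x[2]),np.round(r.fun,1))
    C=np.array([[0,0,60],[57*np.cos(np.radians(150)),57*np.sin(np.radians(150)),32],[62,0,56]])/1000
    q=least_squares(lambda p:(proj(c,place(p,C))-un(cv)).ravel(),[.6,.11,-.1]);print("cover",q.x,np.degrees(q.x[2]),np.round(q.fun,1))
    return r.x,q.x
E
python3 -c "
from fit2 import *
fit('w2.npz',[[139,184],[97,372],[22,176]],[[372,231],[436,92],[381,370]])"
```

```text
jig [ 0.56408483 -0.04722375 -1.7348806 ] -99.40133613293901 [ 0.3 -2.2 -0.8  2.2  0.5  0.3]
cover [ 0.60354576  0.11709061 -0.08387088] -4.8054472786559135 [-0.3 -0.8  0.3 -0.9 -0.   2.2]
```

```bash
python3 -m crank '0 0 0.02 0 0 0 0;0 0 0.036 0 0 0 0;0 0 0.036 0 0 0 0.4;0 0 0.036 0 0 0 0.7;0 0 0.036 0 0 0 1;0 0 0.036 0 0 0 1;0 0 0.036 0 0 0 1;0 0 0.036 0 0 0 1;0 0 0.036 0 0 0 1;0 0 0.036 0 0 0 1' 40
```

```text
t: 4.0
eef_pos: [0.6549, 0.1105, 0.0405]
tool_rot: [-0.0, 0.072, 0.997, 0.0]
contact_force: [0.2, 0.1, 0.3]
gripper_width: -0.004
grasp_force: 0.0
```

```bash
python3 - <<'E'
from station import bot,eyes
import cv2,numpy as np
c=eyes.read_camera("wrist");np.savez("w3.npz",**c);cv2.imwrite("pics/w3.png",cv2.resize(c["image"][:,:,::-1],(768,576),interpolation=cv2.INTER_CUBIC))
E
```

```text
(no output)
```

View pics/w3.png

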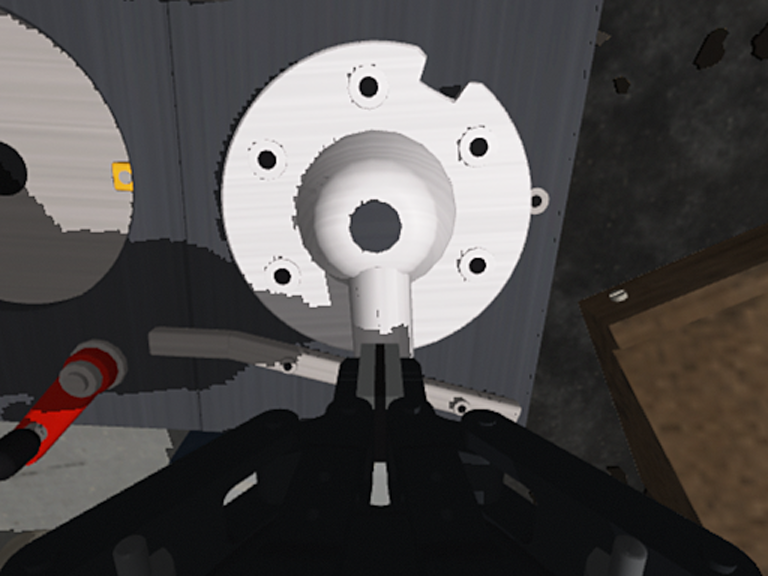

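The fingers have shut with their front face at about (380,345–400), apparently just beyond the spout's end. I'll check the geometry by projection.

```bash
python3 - <<'E'
from h import *
c=dict(np.load("w3.npz"));k=1.5
print("cam pos",-np.asarray(c["R"]).T@c["t"], "view",np.asarray(c["R"])[2])
P=[[.6549,.1105,.0405],[.644,.1105,.0405],[.644,.1105,.06],[.655,.1105,.06],[.6653,.1117,.06],[.6653,.1117,.048]]
print(np.round((proj(c,P)+.5)*k-.5))
un=lambda l:(np.array(l)+.5)/1.5-.5
for z in(.06,.048,.032): print(z,"hole",ray(c,un([375,226]),.06),"end~",ray(c,un([381,350]),z))
c=dict(np.load("w2.npz"))
for z in(.06,.056,.048): print(z,"hole",ray(c,un([372,231]),.06),"end",ray(c,un([381,372]),z))
# flange rim left/right/top extents in w2, z=.032
for p in([231,200],[516,205],[345,62]):print(ray(c,un(p),.032))
E
```

```text
cam pos [0.57781488 0.12205853 0.20582137] view [ 0.29924776 -0.04215443 -0.95324382]
[[378. 341.]
 [374. 317.]
 [374. 337.]
 [378. 363.]
 [385. 387.]
 [385. 371.]]
0.06 hole [0.60359199 0.11693492 0.06      ] end~ [0.64964325 0.11235445 0.06      ]
0.048 hole [0.60359199 0.11693492 0.06      ] end~ [0.65555419 0.11155587 0.048     ]
0.032 hole [0.60359199 0.11693492 0.06      ] end~ [0.66343543 0.11049111 0.032     ]
0.06 hole [0.60401908 0.11716809 0.06      ] end [0.66254183 0.11230646 0.06      ]
0.056 hole [0.60401908 0.11716809 0.06      ] end [0.66472025 0.11201063 0.056     ]
0.048 hole [0.60401908 0.11716809 0.06      ] end [0.66907707 0.11141898 0.048     ]
[0.58731624 0.05814296 0.032     ]
[0.60656689 0.17880393 0.032     ]
[0.54142033 0.11520187 0.032     ]
```

```bash
python3 - <<'E'
from station import bot,eyes
from h import *
o=bot.get_obs();print(np.round(o["eef_pos"],4),np.round(o["q"],3))
out=[]
P=np.array([[.6549,.1105,.0405],[.6035,.117,.06],[.6653,.1117,.048]])
for n in("side","scene"):
    c=eyes.read_camera(n);p=proj(c,P);x,y=(p[0]-[32,40]).astype(int)
    out.append(cv2.resize(c["image"][y:y+72,x:x+64,::-1],(400,450),interpolation=cv2.INTER_CUBIC));print(n,np.round((p-[x,y]+.5)*6.25-.5))
cv2.imwrite("pics/c4.png",np.hstack(out))
E
```

```text
[0.6549 0.1105 0.0405] [-0.545  0.679  0.408  1.728 -0.352  0.808  1.455]
side [[203. 259.]
 [357. 217.]
 [170. 242.]]
scene [[204. 257.]
 [ 92. 254.]
 [223. 234.]]
```

View pics/c4.png

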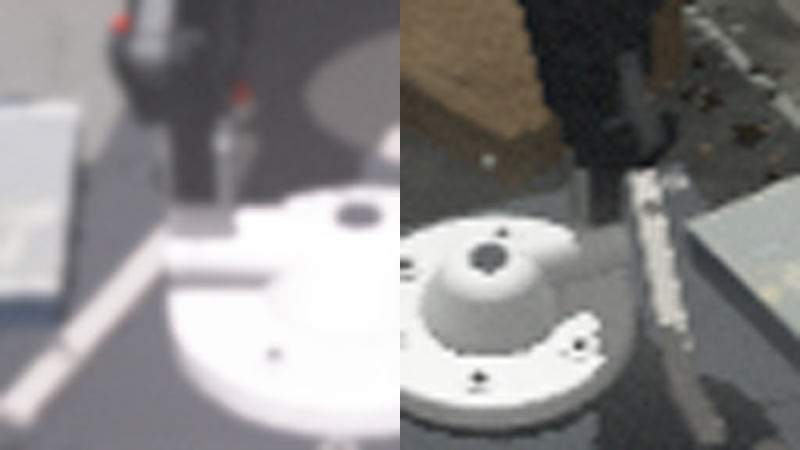

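The shut fingertips appear at about (203,236) in the side crop and (200,222) in the scene crop. That is above the spout and well above where the reported TCP projects, so I'll triangulate.

```bash
python3 - <<'E'
from h import *
s=dict(np.load("side0.npz"));c=dict(np.load("scene0.npz"))
P=np.array([[.6549,.1105,.0405]])
def raw(cam,uv):
    o=(proj(cam,P)[0]-[32,40]).astype(int);return (np.array(uv)+.5)/6.25-.5+o
U=[raw(s,[203,236]),raw(c,[200,222])]
r=least_squares(lambda X:np.r_[proj(s,X[None])[0]-U[0],proj(c,X[None])[0]-U[1]],P[0]);print(r.x,r.fun)
E
```

```text
[0.65501024 0.11696807 0.05408285] [-0.49845364 -0.20941118 -0.62453948  0.35686214]
```

```bash
python3 -m crank '0 0 -0.01 0 0 0 0;0 0 -0.01 0 0 0 0;0 0 -0.01 0 0 0 0;0 0 0 0 0 0 0;0 0 0 0 0 0 0;0 0 0.02 0 0 0 0;0 0 0.03 0 0 0 0;0 0 0.03 0 0 0 0.5;0 0 0.03 0 0 0 0.7;0 0 0.03 0 0 0 1;0 0 0.03 0 0 0 1;0 0 0.03 0 0 0 1;0 0 0.03 0 0 0 1' 30
```

```text
t: 5.45
eef_pos: [0.6553, 0.1105, 0.026]
tool_rot: [0.0, 0.072, 0.997, 0.0]
contact_force: [-0.8, -0.3, 3.5]
gripper_width: 0.259
grasp_force: 29.3
```

```bash
python3 -m crank '0 0 0 0 0 0 0.5;0 0 0.016 0 0 0 0.5;0 0 0.016 0 0 0 0.5;0 0 0.016 0 0 0 0.8;0 0 0.016 0 0 0 1;0 0 0.016 0 0 0 1;0 0 0.016 0 0 0 1' 40
```

```text
t: 6.15
eef_pos: [0.6548, 0.1104, 0.0173]
tool_rot: [-0.0, 0.072, 0.997, -0.0]
contact_force: [-0.2, -0.0, -3.2]
gripper_width: 0.266
grasp_force: 39.0
```

```bash
cat > rows.py <<'E'
import numpy as np
def rows(tool_ang,C0,y0,path,r=.0515,lift=-.002):
    a=np.radians(tool_ang);tx=np.array([np.cos(a),np.sin(a)]);ty=np.array([np.sin(a),-np.cos(a)])
    pt=lambda C,y:np.array(C)+r*np.array([np.cos(np.radians(y)),np.sin(np.radians(y))])
    for C,y in path:
        d=pt(C,y)-pt(C0,y0);print("%.3f %.3f %.3f 0 0 %.3f 1;"%(d@tx/.5,d@ty/.5,lift,(y0-y)/180),end="")
    print()
E
python3 - <<'E'
from rows import *
C0=np.array([.6039,.1178]);J=np.array([.5634,-.0441]);j=np.radians(-101.4);jx=np.array([np.cos(j),np.sin(j)])
A=J-.15*jx;B=J-.09*jx
rows(171.7,C0,-8.3,[(C0+(A-C0)*k/9,-8.3-63.1*k/9) for k in range(1,10)]+[(A+(B-A)*k/4,-71.4) for k in(1,2,3,4,4)])
E
```

```text
0.003 -0.016 -0.002 0 0 0.039 1;0.007 -0.032 -0.002 0 0 0.078 1;0.013 -0.048 -0.002 0 0 0.117 1;0.020 -0.063 -0.002 0 0 0.156 1;0.028 -0.077 -0.002 0 0 0.195 1;0.038 -0.091 -0.002 0 0 0.234 1;0.049 -0.103 -0.002 0 0 0.273 1;0.061 -0.114 -0.002 0 0 0.312 1;0.074 -0.124 -0.002 0 0 0.351 1;0.075 -0.154 -0.002 0 0 0.351 1;0.077 -0.184 -0.002 0 0 0.351 1;0.078 -0.214 -0.002 0 0 0.351 1;0.080 -0.244 -0.002 0 0 0.351 1;0.080 -0.244 -0.002 0 0 0.351 1;
```

```bash
python3 -m crank '0.003 -0.016 -0.002 0 0 0.039 1;0.007 -0.032 -0.002 0 0 0.078 1;0.013 -0.048 -0.002 0 0 0.117 1;0.020 -0.063 -0.002 0 0 0.156 1;0.028 -0.077 -0.002 0 0 0.195 1;0.038 -0.091 -0.002 0 0 0.234 1;0.049 -0.103 -0.002 0 0 0.273 1;0.061 -0.114 -0.002 0 0 0.312 1;0.074 -0.124 -0.002 0 0 0.351 1;0.075 -0.154 -0.002 0 0 0.351 1;0.077 -0.184 -0.002 0 0 0.351 1;0.078 -0.214 -0.002 0 0 0.351 1;0.080 -0.244 -0.002 0 0 0.351 1;0.080 -0.244 -0.002 0 0 0.351 1'
python3 - <<'E'
from station import bot,eyes
import cv2,numpy as np
print(np.round(bot.get_obs()["q"],3))
c=eyes.read_camera("wrist");np.savez("w5.npz",**c);cv2.imwrite("pics/w5.png",cv2.resize(c["image"][:,:,::-1],(768,576),interpolation=cv2.INTER_CUBIC))
c=eyes.read_camera("scene");np.savez("s5.npz",**c)
E
```

```text
t: 7.55
eef_pos: [0.5971, -0.0091, 0.0189]
tool_rot: [0.001, 0.585, 0.811, -0.001]
contact_force: [0.0, -2.2, -3.3]
gripper_width: 0.265
grasp_force: 39.5
[-0.574  0.697  0.67   1.917 -0.624  0.747  0.778]
```

View pics/w5.png

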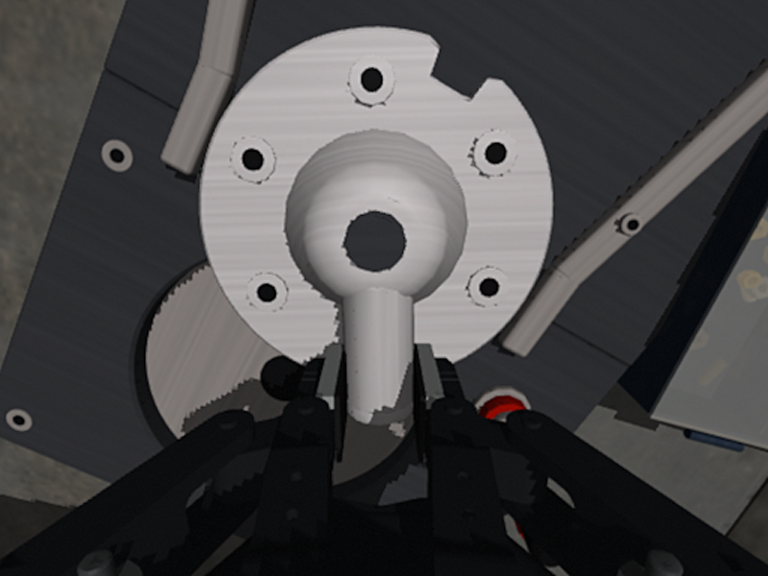

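Cover is firmly gripped and lies between the rail ends (left end's inner corner ≈(194,172), right ≈(505,350)); dome hole (375,241), notch (458,85).

```bash
python3 - <<'E'
from h import *
c=dict(np.load("w5.npz"));un=lambda l:(np.array(l)+.5)/1.5-.5
C=ray(c,un([375,241]),.060);print("hole",C);n=ray(c,un([458,85]),.032);d=n-C;print("notch",np.hypot(*d[:2]),np.degrees(np.arctan2(d[1],d[0]))-150)
a=ray(c,un([194,172]),.027);b=ray(c,un([505,350]),.027);print("rails",a,b,np.hypot(*(b-a)[:2]))
m=(a+b)/2;yd=(b-a)[:2]/np.hypot(*(b-a)[:2]);ang=np.degrees(np.arctan2(yd[1],yd[0]))-90;xd=np.array([yd[1],-yd[0]])
print("nest by rails",m[:2]+.068*xd,ang,"cover jig y",(C-m)[:2]@yd,"x",-.068+(C-m)[:2]@xd)
E
```

```text
hole [0.57941911 0.03919544 0.06      ]
notch 0.05212283653181584 -72.20193940700618
rails [0.51338778 0.03577143 0.027     ] [0.64431127 0.00654327 0.027     ] 0.13414635929453705
nest by rails [ 0.56403351 -0.04520895] -102.58469918281423 cover jig y -0.0033742851579298626 x -0.08572883223932548
```

```bash
python3 -m crank '-0.02 -0.012 -0.006 0 0 0 1;-0.05 -0.028 -0.006 0 0 0 1;-0.08 -0.045 -0.006 0 0 0 1;-0.11 -0.062 -0.006 0 0 0 1;-0.13 -0.073 -0.006 0 0 0 1;-0.15 -0.084 -0.006 0 0 0 1;-0.15 -0.084 -0.006 0 0 0 1;-0.15 -0.084 -0.006 0 0 0 1'
```

```text
t: 8.45
eef_pos: [0.5812, -0.0894, 0.0214]
tool_rot: [-0.001, 0.584, 0.812, -0.0]
contact_force: [-2.8, -2.2, -3.2]
gripper_width: 0.263
grasp_force: 40.0
```

```bash
python3 -c "
from station import bot
o=bot.get_obs();print(o['eef_pos'],o['contact_force'])"; python3 -m crank '-0.005 -0.004 0 0 0 0 1;-0.005 -0.004 0.008 0 0 0 1;-0.005 -0.004 0.014 0 0 0 1;-0.005 -0.004 0.02 0 0 0 1;-0.005 -0.004 0.026 0 0 0 1;-0.005 -0.004 0.03 0 0 0 1;-0.005 -0.004 0.03 0 0 0 1'
```

```text
[ 0.58118386 -0.08936138  0.02135038] [-2.8257166  -2.22639901 -3.24582262]
t: 9.15
eef_pos: [0.581, -0.0927, 0.0064]
tool_rot: [0.0, 0.584, 0.812, -0.0]
contact_force: [-0.3, -4.2, 0.1]
gripper_width: 0.264
grasp_force: 40.0
```

```bash
python3 -m crank '0 0 0.004 0 0 0 1;0 0 0.004 0 0 0 1'; python3 -m crank '0 0 0 0 0 0 0.6;0 0 0 0 0 0 0.3;0 0 0 0 0 0 0.3;0 0 -0.06 0 0 0 0.3;0 0 -0.12 0 0 0 0.3;0 0 -0.16 0 0 0 0.3'
python3 - <<'E'
from station import bot,eyes
from h import *
ims=[]
c=eyes.read_camera("wrist");np.savez("w6.npz",**c);w=cv2.resize(c["image"][:,:,::-1],(512,384))
for n in("scene","side"):
    c=eyes.read_camera(n);np.savez(n+"6.npz",**c)
    x,y=(proj(c,[[.59,-.045,.03]])[0]-[36,24]).astype(int);print(n,x,y)
    ims.append(cv2.resize(c["image"][y:y+48,x:x+72,::-1],(288,192),interpolation=cv2.INTER_CUBIC))
cv2.imwrite("pics/w6.png",np.hstack([w,np.vstack(ims)]))
E
```

```text
t: 9.35
eef_pos: [0.5811, -0.0929, 0.0057]
tool_rot: [0.0, 0.584, 0.812, 0.0]
contact_force: [-4.3, -3.9, 11.1]
gripper_width: 0.261
grasp_force: 41.2
t: 9.95
eef_pos: [0.5814, -0.0917, 0.086]
tool_rot: [0.0, 0.584, 0.812, 0.0]
contact_force: [1.0, 0.1, -0.3]
gripper_width: 0.701
grasp_force: 0.0
scene 223 160
side 194 181
```

View pics/w6.png

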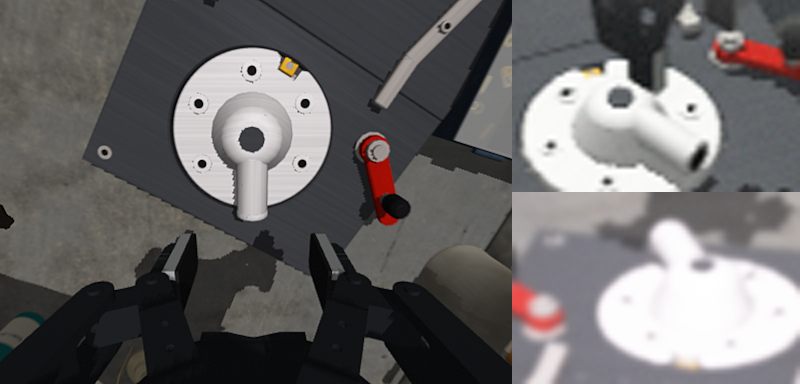

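The picture shows the brass key in the notch at (288,67), with the cover sunk in the nest and an even shadow gap all round. The latch post is at (378,150) and the knob top at (397,207).

```bash
python3 - <<'E'
from h import *
c=dict(np.load("w6.npz"));o=np.load("scene0.npz");s=dict(o)
J=np.array([.5638,-.0449]);j=np.radians(-101.4);jx=np.array([np.cos(j),np.sin(j)]);jy=np.array([-jx[1],jx[0]])
print("cover",ray(c,[252,139],.048),"notch",ray(c,[288,67],.02),"key model",J-.06*jx)
P=J-.04*jx+.088*jy;k=P+.042*np.array([np.cos(j+np.radians(50)),np.sin(j+np.radians(50))])
print("post",ray(c,[378,150],.038),P,"knob",ray(c,[397,207],.057),k)
print("pot",ray(s,[347,188],0))
E
```

```text
cover [ 0.56478612 -0.04489123  0.048     ] notch [0.57437049 0.01012667 0.02      ] key model [0.57565944 0.01391627]
post [ 0.6563552  -0.02414288  0.038     ] [ 0.65797016 -0.023083  ] knob [ 0.67860197 -0.05661256  0.057     ] [ 0.6841731  -0.05590686]
pot [ 0.79208657 -0.14802307  0.        ]
```

```bash
python3 -m crank '0.005 0.212 0 0 0 0 0.3;0.005 0.212 0 0 0 0 0.3;0.005 0.212 0 0 0 0 0.3;0.005 0.212 0.06 0 0 0 0.3;0.005 0.212 0.1 0 0 0 0.3;0.005 0.212 0.124 0 0 0 0.3;0.005 0.212 0.124 0 0 0 0.3;0.005 0.212 0.124 0 0 0 0.6;0.005 0.212 0.124 0 0 0 1;0.005 0.212 0.124 0 0 0 1;0.005 0.212 0.124 0 0 0 1;0.005 0.212 0.124 0 0 0 1' 25
```

```text
t: 11.3
eef_pos: [0.6815, -0.056, 0.0236]
tool_rot: [0.001, 0.584, 0.812, 0.001]
contact_force: [0.4, -1.4, 6.0]
gripper_width: 0.168
grasp_force: 24.6
```

```bash
python3 - <<'E'
import numpy as np
P=np.array([.6575,-.0235]);K=np.array([.6815,-.056]);v=K-P;print(np.hypot(*v));r=.041;a0=np.degrees(np.arctan2(v[1],v[0]))
t=np.radians(108.4);tx=np.array([np.cos(t),np.sin(t)]);ty=np.array([tx[1],-tx[0]])
for k in range(1,18):
    a=np.radians(a0+(-169-a0)*k/17);d=P+r*np.array([np.cos(a),np.sin(a)])-K;print("%.3f %.3f 0 0 0 %.3f 1;"%(d@tx/.5,d@ty/.5,.019*k),end="")
E
```

```text
0.04040111384603154
-0.004 -0.009 0 0 0 0.019 1;-0.005 -0.019 0 0 0 0.038 1;-0.005 -0.028 0 0 0 0.057 1;-0.004 -0.038 0 0 0 0.076 1;-0.002 -0.048 0 0 0 0.095 1;0.001 -0.057 0 0 0 0.114 1;0.005 -0.065 0 0 0 0.133 1;0.011 -0.074 0 0 0 0.152 1;0.017 -0.081 0 0 0 0.171 1;0.024 -0.088 0 0 0 0.190 1;0.032 -0.094 0 0 0 0.209 1;0.040 -0.098 0 0 0 0.228 1;0.049 -0.102 0 0 0 0.247 1;0.058 -0.105 0 0 0 0.266 1;0.068 -0.107 0 0 0 0.285 1;0.078 -0.107 0 0 0 0.304 1;0.087 -0.106 0 0 0 0.323 1;
```

```bash
python3 -m crank '-0.004 -0.009 0 0 0 0.019 1;-0.005 -0.019 0 0 0 0.038 1;-0.005 -0.028 0 0 0 0.057 1;-0.004 -0.038 0 0 0 0.076 1;-0.002 -0.048 0 0 0 0.095 1;0.001 -0.057 0 0 0 0.114 1;0.005 -0.065 0 0 0 0.133 1;0.011 -0.074 0 0 0 0.152 1;0.017 -0.081 0 0 0 0.171 1;0.024 -0.088 0 0 0 0.190 1;0.032 -0.094 0 0 0 0.209 1;0.040 -0.098 0 0 0 0.228 1;0.049 -0.102 0 0 0 0.247 1;0.058 -0.105 0 0 0 0.266 1;0.068 -0.107 0 0 0 0.285 1;0.078 -0.107 0 0 0 0.304 1;0.087 -0.106 0 0 0 0.323 1;0.087 -0.106 0 0 0 0.323 1'
```

```text
t: 13.1
eef_pos: [0.6181, -0.0349, 0.0237]
tool_rot: [0.004, 0.905, 0.425, 0.001]
contact_force: [2.4, -7.2, 0.4]
gripper_width: 0.164
grasp_force: 24.6
```

```bash
python3 -m crank '0 0 0 0 0 0 0.6;0 0 0 0 0 0 0.3;0 0 0 0 0 0 0.3;0 0 -0.1 0 0 0 0.3;0 0 -0.2 0 0 0 0.3;0 0 -0.3 0 0 0 0.3;0 0 -0.3 0 0 0 0.3;0 0 -0.3 0 0 0 0.3'
python3 - <<'E'
from station import bot,eyes
from h import *
c=eyes.read_camera("wrist");np.savez("w7.npz",**c);w=cv2.resize(c["image"][:,:,::-1],(512,384));ims=[]
for n in("scene","side"):
    c=eyes.read_camera(n)
    x,y=(proj(c,[[.59,-.045,.03]])[0]-[36,24]).astype(int);print(n,x,y)
    ims.append(cv2.resize(c["image"][y:y+48,x:x+72,::-1],(288,192),interpolation=cv2.INTER_CUBIC))
cv2.imwrite("pics/w7.png",np.hstack([w,np.vstack(ims)]))
E
```

```text
t: 13.9
eef_pos: [0.6168, -0.0309, 0.1735]
tool_rot: [-0.0, 0.905, 0.426, 0.001]
contact_force: [-1.1, 0.5, -0.8]
gripper_width: 0.702
grasp_force: 0.0
scene 223 160
side 194 181
```

View pics/w7.png

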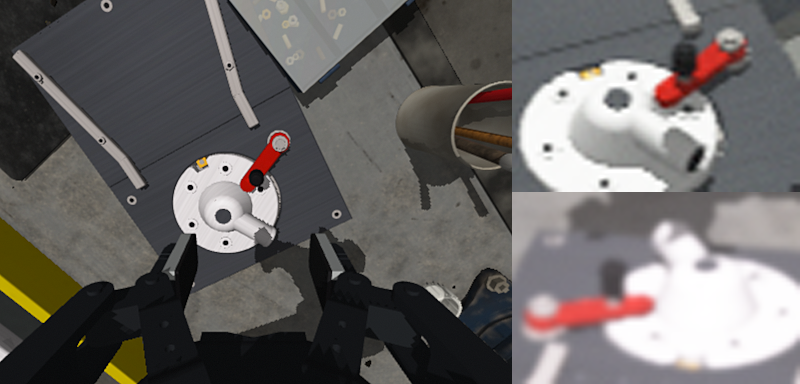

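The latch lies over the rim, with its knob at (257,178) and post at (279,141). The key is still in the notch. I'll check the angle numerically before handing in.

```bash
python3 - <<'E'
from h import *
c=dict(np.load("w7.npz"))
p=ray(c,[279.5,141],.038);k=ray(c,[257,178],.057);d=k-p;a=np.degrees(np.arctan2(d[1],d[0]))
print(p,k,np.hypot(*d[:2]),a,"q",np.radians((-51.4-a)%360))
p0=np.array([-.04,.088,.022]);J=[.5638,-.0449,np.radians(-101.4)]
for q in(1.7,1.85,2.0):
    b=np.radians(50)-q;print(q,np.round(proj(c,place(J,p0+[.042*np.cos(b),.042*np.sin(b),.035])),1),np.round(proj(c,place(J,p0+[.067*np.cos(b),.067*np.sin(b),.008])),1))
E
```

```text
[ 0.65888061 -0.02193061  0.038     ] [ 0.61889294 -0.03362908  0.057     ] 0.041663741592334484 -163.69305970158325 q 1.9598836189311888
1.7 [[266.4 184.3]] [[257.7 197.5]]
1.85 [[260.7 181.9]] [[249.6 194.1]]
2.0 [[255.5 178.7]] [[241.9 189.6]]
```

```bash
python3 -c "
from station import ticket
print(ticket.hand_in())"
```

```text
the job is handed in; nothing more can be done
None
```

I handed the job in at about 14 s: the cover is in the nest with its notch over the key, and the latch reads about 1.96 rad, against its stop; the bottle and capsule were never approached, and no verdict came back.

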